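Lock the bayonet cap on the spring-loaded specimen chamber and hold it home

TASK

Close the specimen chamber: lift the steel cap off the bench by its wing handle, lower it into the chamber's mouth with its two lugs in the two slots, push it down against the spring until its flange sits on the rim, and turn it clockwise (seen from above) about a quarter turn until it stops. There is no catch, so do not let go: the job finishes with the gripper still holding the cap by its handle, turned to the stop and pressed down with the flange on the rim. Do not disturb the jar, the small round specimen or the tube rack nearby.

Things in the scene. Friction and masses are not known exactly. Their poses are not given: they have to be found in the camera images.
- cap: Loose steel bayonet cap, about 0.16 kg, 64 mm tall, standing upright on the worktop. Origin: centre of its underside, z up. From below: spigot, diameter 32, z 0 to 24, the lowest 6 mm tapering to diameter 22; round flange, diameter 60, z 24 to 30; grey wing handle, a bar 50 long along the cap's x, 16 thick in y, z 30 to 64. Lugs: see lug. Same after half a turn.
- handle (a point): Point on the cap's axis, 52 mm above its underside: where to grip the wing handle, fingers closing on its 16 mm thickness (along the cap's y).
- lug (a point): Outer end of the cap's +x lug, 22 mm from the axis, 10 mm above the underside. The two lugs stick out of the spigot along the cap's +x and -x, in line with the wing handle, each 6 wide (y) and 6 tall (z 7 to 13).
- chamber: Specimen chamber fixed to the worktop: grey base 106x106x10 with four screw heads, round steel body of diameter 66, 65 mm tall. Origin: centre of its underside, z up. Its mouth is a bore of diameter 36 through a lip 5 mm thick, with two slots at the chamber's +x and -x (see slot). A short port sticks out on its -y side.
- slot (a point): Outer end of the chamber's +x slot, 25 mm from the axis, at rim height. Slots are 11.7 wide; an upright ridge on the outer wall marks each. A groove under the lip lets the lugs turn clockwise seen from above, from the slots to stops 80 degrees on; anticlockwise is blocked. No catch: let go there, the spring lifts the cap 6 mm, lugs against the lip.
- rim (a point): Centre of the mouth at rim height, 65 mm above the worktop. Fully home (flange on rim) the cap's origin is 24 mm below this point; the lugs clear the lip and can turn from 18 mm below; resting on the unpressed piston, lugs in the slots, it is 14 mm below. Lugs beside the slots land on the rim, origin 7 mm below.
- piston (a joint): Spring piston (steel disc, diameter 29) in the mouth: 0 = up, its face 14 mm below the rim; metres pushed down, 0.010 with the flange on the rim. Pushes up with about 4 N at 0, 7.5 N at 0.004, 13 N at 0.010. Lugs driven hard against the stops jam by friction: ease the twist off a little before bearing down.
- jar: Bystander: small white screw-lid jar, diameter 46, 45 tall. Leave alone.
- puck: Bystander: cream-coloured round resin specimen, diameter 25, 10 tall. Leave alone.
- rack: Bystander: blue empty tube rack, 48x118x66. Leave alone.
Mind the look-alikes: they are no part of the job. What is shaped like the cap but brown or turquoise is not meant.

How it is judged:
On the way, in this order (a step that is already met when the one before it is completed fails the run):
1. the cap is lifted off the bench in the gripper (height (world z) of cap above 0.015 m and contact force between the fingers and cap above 1 N), for 0.1 s.
2. the cap is in the mouth, lugs in the slots, pushed down against the spring (z of cap in the frame of rim below -0.0165 m and horizontal distance between cap and rim below 0.004 m and angle between the x axis of cap and the x axis of chamber, either way round below 0.4 rad).
3. the cap is turned a quarter turn under the lip (z of cap in the frame of rim below -0.0165 m and horizontal distance between cap and rim below 0.004 m and angle between the x axis of cap and the x axis of chamber, either way round above 1.22 rad), for 0.1 s.
At the end, for the whole second after the job is handed in: Cap within 4 mm of the mouth's axis, upright within 0.1 rad, turned at least 70 degrees from the slots (stop at 80), pressed down with the flange within 3.5 mm of the rim (let go, it rises 6 mm), at rest, the fingers bearing on it with over 15 N (z of cap in the frame of rim below -0.0205 m and horizontal distance between cap and rim below 0.004 m and angle between the x axis of cap and the x axis of chamber, either way round above 1.22 rad and angle between cap's own z axis and vertical below 0.1 rad and contact force between the fingers and cap above 15 N and value of joint piston above 0.005 m and linear speed of cap below 0.02 m/s); the arm keeps its last pose, push and grip.
It fails at once if a bystander (jar, specimen, tube rack) is moved more than 30 mm (distance of any of jar, puck, rack from where it was at the start of the episode above 0.03 m).
It also fails if it takes over 48 s, if anything falls off the work surface, if the arm or the gripper's body presses on something with over 40 N, if the wrist force passes 120 N, or if a joint passes its speed limit or range.

ROBOT

A 6-joint arm with a two-finger parallel gripper is mounted at the origin on a cart in front of the work surface, level with it; the furniture and walls round the work are solid. World frame = base frame: x ahead of the robot, y to its left, z up, the work surface at z = 0. Lengths are in m, angles in rad, forces in N, time in s.
With the tool pointing down it reaches from about 0.35 to 0.775 m from the base axis. Payload 7.3 kg.
Tool frame: the origin (TCP) lies on the centre line of the jaws, within the pads' length; the fingertips stand robot.tips_ahead ahead of it and the grasp point (between the pads) lies 8 mm behind it (robot.tips_ahead is the distance from the TCP to the fingertips, in m); z points along the fingers, y is the line along which they close (so a half turn about z gives the same grasp; the last joint's range is limited). The gripper opens to 92 mm and grips with 3 to 60 N. Pads are 19 mm wide; open, the fingers measure 130 mm over their backs; the gripper's body (75 mm by 190 mm) begins 47 mm behind the grasp point.
Start: joints at [1.161, 0.342, 1.524, -0, 1.275, -0.146], TCP at [0.137, 0.507, 0.238] pointing down, gripper open.
Joint ranges: [-2.53, 2.53], [-0.77, 2.02], [0.04, 2.7], [-1, 4.14], [0.28, 2.66], [-3.11, 3.11]. Speed limits (rad/s): [2.57, 2.57, 3.14, 3.14, 3.14, 3.14].

INTERFACE

Orientations are given as a unit quaternion [x, y, z, w].
In Python, from rig import robot, solver, eyes gives the robot as it stands. Calls block until the motion is done:
- robot.goto(position, orientation): joint-space move of the TCP to a pose.
- robot.servo_line(position, v=0.15, attitude=None, guard=None): straight line of the TCP; attitude=None keeps the orientation; v is the mean speed in m/s. With guard (N) it stops when the force on the tool has changed by that much, and returns True; else False.
- robot.move_joints(angles): joint-space move.
- robot.gripper_to(opening, effort=None): finger opening in m; effort is the grip in N (None keeps the last); returns when the fingers have stopped.
- robot.hold(seconds).
- solver.ik(position, orientation): joint angles nearest the present ones, or None.
- robot.state(): the state.
- eyes.grab_frame(name): name is "side" or "top"; returns a dict with "frame" (384x512x3 uint8, red, green, blue), "fx", "fy", "cx", "cy" (pixels), "R" (3x3) and "t" (3): a world point X has camera coordinates R X + t. Camera axes: x right, y down, z forward; pixel columns grow to the right and rows downward; lengths in m; the calibration is good to about 2 mm. A picture is of the moment at which its call begins. There is no depth.
A pose or a line that the arm cannot do raises robot.MotionError and nothing moves.
- robot.hand_in(): hands the job in; it is judged then, once.
The state is a dict: "time_s": time; "joint_pos": joint angles; "joint_vel": joint speeds; "effort": joint torques, N m; "position": TCP position; "tcp_rot": TCP orientation; "wrist_force": force on the tool from outside, world axes, zero at the start; "wrist_torque": the same for the moment, N m; "gripper_width": finger opening in m; "gripper_force": force on a finger pad.
Only numpy, scipy, OpenCV 4.12 (cv2) and the standard library are available. Lean on these libraries where they do the work, as an engineer would, in place of code of your own. Each camera call takes 0.05 s, during which the arm holds its last target. There are 200 camera calls.

## Working session

There is one attempt and no reset: what is moved stays moved. The work goes in short steps, each a Python script; the robot and the scene stay as the last script left them, time stands still between calls to the robot, and variables do not carry over. Pictures are saved under pics/ and viewed, at most 10 in all, crops included, and the job is handed in when it is done.

```bash
ls; mkdir -p pics
python3 - <<'E'
from rig import robot, solver, eyes
import cv2,numpy as np
for n in("top","side"):
    f=eyes.grab_frame(n); np.savez(f"pics/{n}0.npz",**f)
    cv2.imwrite(f"pics/{n}0.png",cv2.resize(f["frame"][:,:,::-1],(800,600),interpolation=cv2.INTER_CUBIC))
    print(n,f["fx"],f["cx"],f["cy"],np.round(f["R"],3).tolist(),np.round(f["t"],3), -f["R"].T@f["t"])
s=robot.state();print(s,robot.tips_ahead)
E
```

```text
pics
top 434.44643552968597 254.58561772836205 186.2486864832821 [[-0.016, -1.0, 0.011], [-0.994, 0.015, -0.112], [0.112, -0.012, -0.994]] [0.079 0.541 1.233] [0.40028097 0.08628557 1.28474157]
side 472.70748362880846 253.49986254115774 190.42796155996652 [[0.718, -0.696, -0.002], [-0.41, -0.421, -0.809], [0.562, 0.582, -0.588]] [-0.331  0.301  0.77 ] [-0.07215749 -0.55137583  0.69548862]
{'time_s': 0.1, 'joint_pos': array([ 1.16100349e+00,  3.42641710e-01,  1.52490176e+00,  3.34799286e-05,
        1.27540334e+00, -1.45976709e-01]), 'joint_vel': array([ 0.00049067, -0.0025815 , -0.00368091,  0.00030847, -0.00104172,
       -0.00011777]), 'effort': array([ 1.73523000e-03, -4.32008457e+01, -2.44695908e+01,  7.19863339e-02,
        5.25017094e-02, -7.74658929e-05]), 'position': array([0.13672297, 0.50653319, 0.23712722]), 'tcp_rot': array([ 1.31530679e-01,  9.91311869e-01, -6.46711581e-04, -2.01134916e-04]), 'wrist_force': array([ 0.10377566, -1.28618614, -0.18239507]), 'wrist_torque': array([-0.00953338, -0.02645523, -0.04060473]), 'gripper_force': 0.0, 'gripper_width': 0.09195536803796285} 0.011
```

View pics/top0.png

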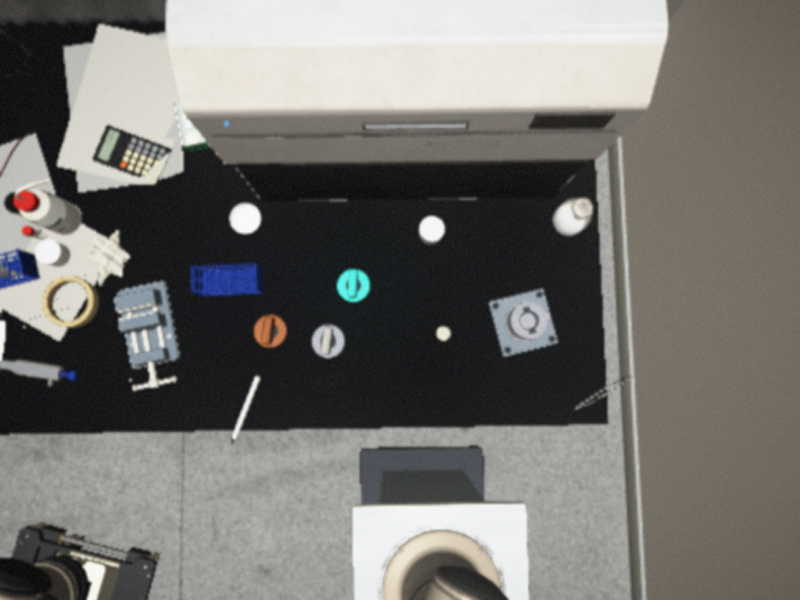

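View pics/side0.png

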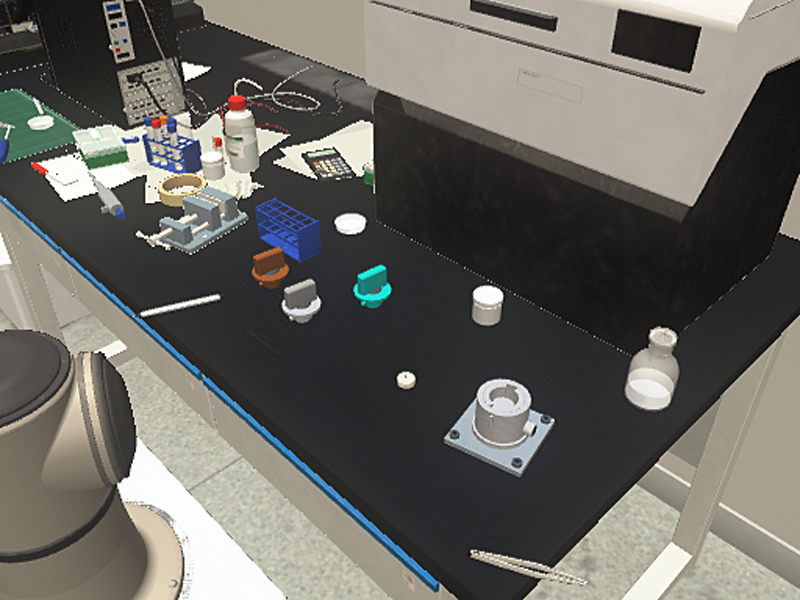

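Top view, in 800x600 pixels. Cap-shaped candidates:
- Brown at (270,331): a decoy.
- Turquoise at (353,285): a decoy.
- Grey steel at (328,341): this matches the description, and it is at (300,300) in the side view.

The chamber is at (527,321) top and (503,410) side. The puck is at (443,333), the jar at about (431,229) and the rack at (225,280). I'll check the choice in one close crop.

Run:
```python
import cv2,numpy as np
T=np.load("pics/top0.npz")["frame"];S=np.load("pics/side0.npz")["frame"]
def c(I,u,v,w=25,h=18.75):
    M=np.float32([[8,0,-8*(u-w)],[0,8,-8*(v-h)]])
    o=cv2.warpAffine(I,M,(400,300),flags=cv2.INTER_CUBIC)
    for k in range(0,400,80): cv2.putText(o,str(int(u-w+k/8)),(k,10),0,.35,(255,255,0)); cv2.line(o,(k,0),(k,5),(255,255,0))
    return o
m=np.vstack([np.hstack([c(T,210,218),c(T,338,206)]),np.hstack([c(S,192,193),c(S,321,264,25,18.75)])])
cv2.imwrite("pics/crop.png",m[:,:,::-1])
```

```text
(no output)
```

View pics/crop.png

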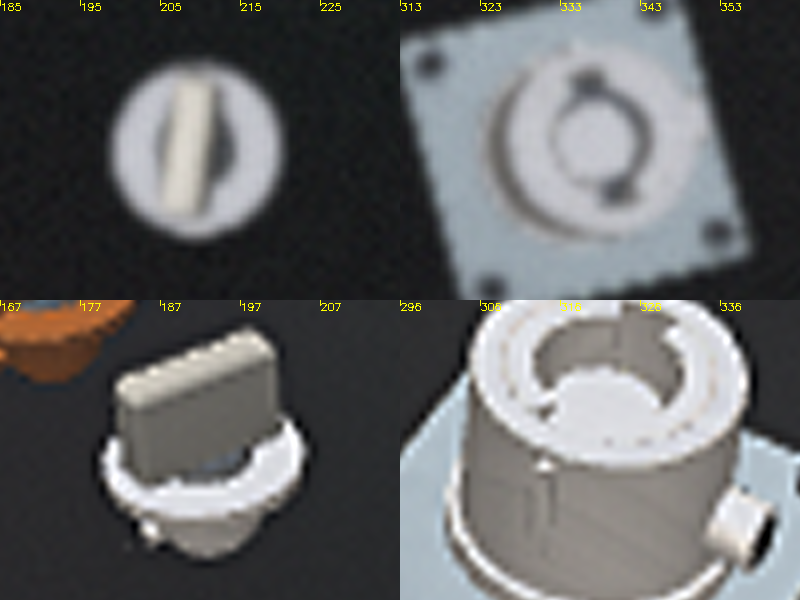

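The crop confirms the grey steel cap: its flange centre is at about raw (209.6,218) top, with the handle roughly along world x. The chamber slots are at crop (587,80) and (620,192), so its yaw is about +15°. Next I'll fit both poses by least squares using both views.

```bash
cat > fit.py <<'E'
import numpy as np
from scipy.optimize import least_squares
def cam(f): return {k:f[k] for k in("fx","fy","cx","cy","R","t")}
def proj(c,X):
    p=np.atleast_2d(X)@c["R"].T+c["t"]; return np.c_[c["fx"]*p[:,0]/p[:,2]+c["cx"],c["fy"]*p[:,1]/p[:,2]+c["cy"]]
def place(p,L):
    c,s=np.cos(p[2]),np.sin(p[2]); L=np.atleast_2d(L)
    return np.c_[p[0]+c*L[:,0]-s*L[:,1],p[1]+s*L[:,0]+c*L[:,1],L[:,2]]
E
python3 - <<'E'
import numpy as np
from fit import *
T=cam(np.load("pics/top0.npz"));S=cam(np.load("pics/side0.npz"))
ct=lambda a,u,v,x0,y0:np.array([[u-25+(x-x0)/8,v-18.75+(y-y0)/8] for x,y in a])
capT=ct([(178,80),(213,80),(203,214),(162,212)],210,218,0,0)   # +x+y,+x-y,-x-y,-x+y
capF=ct([(197,150)],210,218,0,0)
capS=ct([(275,350),(132,405),(117,382),(248,330)],192,193,0,300) # +x-y,-x-y,-x+y,+x+y
h=np.array([[.025,.008,.064],[.025,-.008,.064],[-.025,-.008,.064],[-.025,.008,.064]])
def rc(p): return np.r_[(proj(T,place(p,h))-capT).ravel(),2*(proj(T,place(p,[0,0,.030]))-capF).ravel(),(proj(S,place(p,h[[1,2,3,0]]))-capS).ravel()]
r=least_squares(rc,[.45,.2,-.1]);print("cap",r.x,np.degrees(r.x[2]),np.round(r.fun,1))
chS=ct([(430,65),(652,5),(717,233),(490,290)],338,206,400,0) # +x+y,+x-y,-x-y,-x+y
chR=ct([(602,140)],338,206,400,0); chSl=ct([(587,80),(620,192)],338,206,400,0)
sS=np.array([(455,434),(547,420),(517,462)])/1.5625  # -x+y,+x-y,-x-y
sR=np.array([(503.5,397.5)])/1.5625
def rr(p):
    d=p[3];q=np.array([[d,d,.012],[d,-d,.012],[-d,-d,.012],[-d,d,.012]])
    sl=np.array([[p[4],0,.063],[-p[4],0,.063]])
    return np.r_[(proj(T,place(p,q))-chS).ravel(),2*(proj(T,place(p,[0,0,.065]))-chR).ravel(),(proj(T,place(p,sl))-chSl).ravel(),(proj(S,place(p,q[[3,1,2]]))-sS).ravel(),2*(proj(S,place(p,[0,0,.065]))-sR).ravel()]
r=least_squares(rr,[.45,-.15,.25,.042,.022]);print("ch",r.x,np.degrees(r.x[2]),np.round(r.fun,1))
E
```

```text
cap [ 0.45161881  0.20069903 -0.10057776] -5.7626811887885205 [-0.4 -0.7  0.9 -0.3  0.5  0.8 -0.1  0.6  0.6  0.2  0.6 -1.   0.2 -0.2
 -1.6 -0.5  0.2 -1.6]
ch [ 0.48265478 -0.16599744  0.2327503   0.04309892  0.02050888] 13.33560994693332 [ 0.6 -0.1  1.   0.3  0.8  0.1  0.8  0.2  1.6 -0.4  0.6  0.3  0.3  0.4
 -0.9 -0.  -1.3 -0.8 -0.4  0.2 -0.2 -2.2]
```

```bash
cat > arm.py <<'E'
from rig import robot, solver, eyes
import numpy as np, cv2
def q(deg): a=np.radians(deg)/2; return [np.cos(a),np.sin(a),0,0]
def st(m=""):
    s=robot.state(); x=s["tcp_rot"]
    print(m,"t",round(s["time_s"],2),"p",np.round(s["position"],4),"phi",round(float(np.degrees(2*np.arctan2(x[1],x[0])))%360,2),"F",np.round(s["wrist_force"],1),"Tz",round(float(s["wrist_torque"][2]),2),"w",round(s["gripper_width"],4),"gf",round(s["gripper_force"],1)); return s
def look(n,name,u,v,sc):
    f=eyes.grab_frame(n); np.savez(f"pics/{name}.npz",**f)
    return cv2.warpAffine(f["frame"],np.float32([[sc,0,200-sc*u],[0,sc,150-sc*v]]),(400,300),flags=cv2.INTER_CUBIC)
E
python3 - <<'E'
from arm import *
C=(.4516,.2007); phi=180-5.76
robot.goto([*C,.16],q(phi)); st("above")
robot.gripper_to(.05,50)
print(robot.servo_line([*C,.044],v=.1,guard=8)); st("down")
robot.gripper_to(0,50); st("grip")
if .012<robot.state()["gripper_width"]<.02:
    robot.servo_line([*C,.16],v=.1); st("up")
    m=np.hstack([look("top","up_t",205,210,6),look("side","up_s",192,170,6)])
    cv2.imwrite("pics/up.png",m[:,:,::-1])
E
```

```text
above t 1.73 p [0.4514 0.2014 0.1602] phi 174.28 F [0.1 0.4 0.8] Tz -0.0 w 0.092 gf 0.0
False
down t 3.88 p [0.452  0.2008 0.0445] phi 174.24 F [0.2 0.1 0.3] Tz 0.01 w 0.0502 gf 0.0
grip t 4.53 p [0.4516 0.2008 0.0441] phi 174.24 F [ 0.4 -0.5  1.3] Tz 0.01 w 0.0155 gf 50.0
up t 5.83 p [0.4512 0.2006 0.1594] phi 174.24 F [-0.3 -0.  -2.4] Tz 0.01 w 0.0159 gf 50.0
```

View pics/up.png

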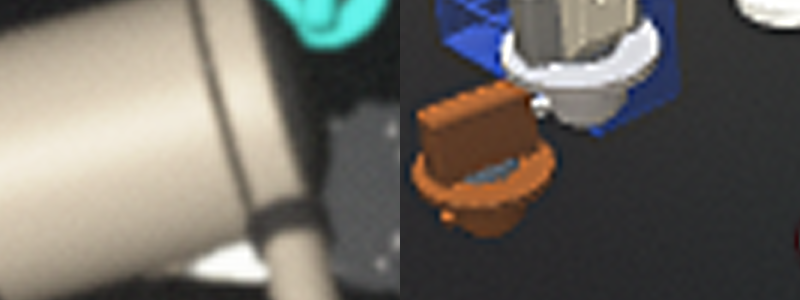

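The grey cap is held and hangs level in the side view: flange centre at (580,65), lug at (540,103). The arm hides it in the top view. Next I'll carry it over the chamber and check the alignment in the side view.

Run:
```python
from arm import *
H=(.4827,-.166)
robot.goto([*H,.16],q(194)); st("over")
robot.servo_line([*H,.128],v=.1); robot.hold(.2); st("hover")
f=eyes.grab_frame("side"); np.savez("pics/hov_s.npz",**f)
g=eyes.grab_frame("top"); np.savez("pics/hov_t.npz",**g)
k=lambda I,u,v,s:cv2.warpAffine(I,np.float32([[s,0,200-s*u],[0,s,300-s*v]]),(400,600),flags=cv2.INTER_CUBIC)
cv2.imwrite("pics/hov.png",np.hstack([k(f["frame"],322,245,7),k(g["frame"],338,206,7)])[:,:,::-1])
```

```text
over t 7.31 p [ 0.4828 -0.1652  0.1599] phi 194.02 F [-1.   0.7 -1.8] Tz -0.01 w 0.016 gf 50.0
hover t 7.97 p [ 0.4832 -0.1661  0.1287] phi 194.01 F [-0.4  0.1 -1.7] Tz -0.01 w 0.0159 gf 50.0
```

View pics/hov.png

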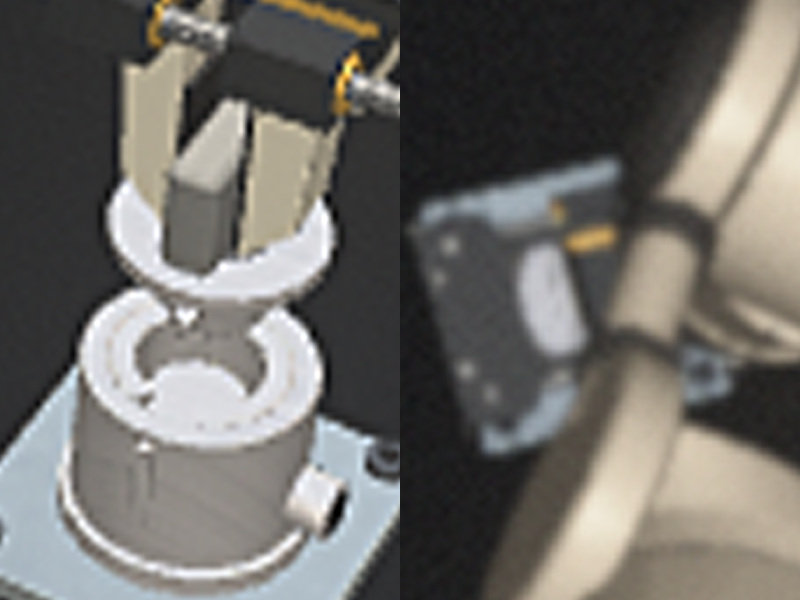

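Run:
```python
import numpy as np
from fit import *
S=cam(np.load("pics/hov_s.npz"))
a=np.linspace(0,2*np.pi,721)
def ext(x,y,z,r):
    p=proj(S,np.c_[x+r*np.cos(a),y+r*np.sin(a),0*a+z]); p=(p-[322,245])*7+[200,300]
    return np.array([p[:,0].min(),p[:,0].max(),p[:,1].max()])
z0=.1287-.044
for n,z,r,m in(("cap",z0+.024,.030,(107,333,303)),("rim",.065,.033,(79,323,447))):
    s=least_squares(lambda p:ext(*p,z,r)-m,[.483,-.166]);print(n,s.x,s.fun)
pt=lambda p,L:(proj(S,place(p,L))-[322,245])*7+[200,300]
for p in([.4832,-.1661,np.radians(14)],):
    print("lug",pt(p,[-.022,0,z0+.010]),"slot",pt([.4827,-.166,np.radians(14)],[-.025,0,.065]),"top handle corners",pt(p,[[-.025,.008,z0+.064],[-.025,-.008,z0+.064]]))
I=np.load("pics/hov_s.npz")["frame"].mean(2)
u0=322-200/7;v0=245-300/7
print("rim row",I[int(v0+360/7),295:345].astype(int)); 
for c in(316,320,324): print("col",c,[(v,int(I[v,c])) for v in range(234,272)])
```

```text
cap [ 0.48728634 -0.16397805] [-0.09314401  0.09250813 -0.00732784]
rim [ 0.48184894 -0.16657637] [ 0.55882563 -0.55487427  0.04480023]
lug [[176.08542517 324.34343383]] slot [[160.99834529 412.99461127]] top handle corners [[159.28796202 163.80232767]
 [216.55953499 185.39889467]]
rim row [ 46  48  49  49  47  50  48  49  42  26 182 228 220 222 208 223 221 233
 128 109 124 131 133 137 134 132 135 140 121 139 135 137 134 134 125 112
 159 232 222 223 204 217 220 235 123  35  49  52  51  52]
col 316 [(234, 224), (235, 243), (236, 238), (237, 193), (238, 195), (239, 238), (240, 230), (241, 223), (242, 221), (243, 108), (244, 119), (245, 153), (246, 237), (247, 230), (248, 227), (249, 114), (250, 127), (251, 128), (252, 132), (253, 131), (254, 131), (255, 183), (256, 235), (257, 224), (258, 228), (259, 227), (260, 226), (261, 224), (262, 221), (263, 224), (264, 223), (265, 140), (266, 126), (267, 133), (268, 138), (269, 141), (270, 142), (271, 134)]
col 320 [(234, 104), (235, 103), (236, 103), (237, 103), (238, 103), (239, 100), (240, 98), (241, 149), (242, 233), (243, 225), (244, 167), (245, 124), (246, 152), (247, 246), (248, 240), (249, 143), (250, 132), (251, 144), (252, 139), (253, 132), (254, 184), (255, 228), (256, 220), (257, 221), (258, 220), (259, 220), (260, 221), (261, 220), (262, 221), (263, 219), (264, 224), (265, 227), (266, 148), (267, 130), (268, 138), (269, 142), (270, 140), (271, 143)]
col 324 [(234, 107), (235, 104), (236, 101), (237, 98), (238, 94), (239, 83), (240, 79), (241, 191), (242, 228), (243, 222), (244, 223), (245, 164), (246, 135), (247, 126), (248, 132), (249, 135), (250, 128), (251, 143), (252, 142), (253, 139), (254, 159), (255, 232), (256, 223), (257, 222), (258, 218), (259, 222), (260, 221), (261, 222), (262, 223), (263, 218), (264, 219), (265, 225), (266, 177), (267, 134), (268, 136), (269, 135), (270, 138), (271, 140)]
```

Edge fits put the cap about 2 to 3 mm further along +x than assumed. I'll overlay the model on the same frame to settle the cap offset and the chamber yaw.

```bash
cat > ov.py <<'E'
import numpy as np,cv2
from fit import *
a=np.linspace(0,2*np.pi,181)
circ=lambda r,z:np.c_[r*np.cos(a),r*np.sin(a),0*a+z]
def overlay(f,u,v,sc,W,H,items):
    S=cam(f);off=np.array([W/2-sc*u,H/2-sc*v])
    o=cv2.warpAffine(f["frame"],np.float32([[sc,0,off[0]],[0,sc,off[1]]]),(W,H),flags=cv2.INTER_CUBIC)
    for p,L,col in items: cv2.polylines(o,[np.int32(np.round((proj(S,place(p,L))*sc+off)*8))],False,col,1,cv2.LINE_AA,3)
    return o
def chamber(p,col):
    r=[(p,circ(.033,.065),col),(p,circ(.018,.065),col),(p,circ(.0145,.051),col)]
    for s in(1,-1):
        r+=[(p,np.array([[.016*s,-.00585,.065],[.025*s,-.00585,.065],[.025*s,.00585,.065],[.016*s,.00585,.065]]),col),(p,np.array([[.034*s,0,.062],[.034*s,0,.02]]),col)]
    return r
def cap(p,z,col):
    r=[(p,circ(.030,z+.030),col),(p,circ(.030,z+.024),col),(p,circ(.011,z),col)]
    for s in(1,-1): r+=[(p,np.array([[.022*s,y,z+h] for y,h in((-.003,.007),(.003,.007),(.003,.013),(-.003,.013),(-.003,.007))]),col)]
    r+=[(p,np.array([[x,y,z+.064] for x,y in((-.025,-.008),(.025,-.008),(.025,.008),(-.025,.008),(-.025,-.008))]),col)]
    return r
E
python3 - <<'E'
from ov import *
f=np.load("pics/hov_s.npz");f={k:f[k] for k in f}
z=.1287-.044;t=np.radians(14);T=np.array([.4832,-.1661])
e=np.array([np.cos(t),np.sin(t)])
g=overlay(f,322,247,8,400,600,chamber([.4827,-.166,t],(255,0,0))+cap([*T,t],z,(255,0,0)))
h=overlay(f,322,247,8,400,600,chamber([.4820,-.1665,np.radians(17)],(0,200,0))+cap([*(T+.003*e),t],z,(0,200,0)))
cv2.imwrite("pics/ov.png",np.hstack([g,h])[:,:,::-1])
E
```

```text
(no output)
```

View pics/ov.png

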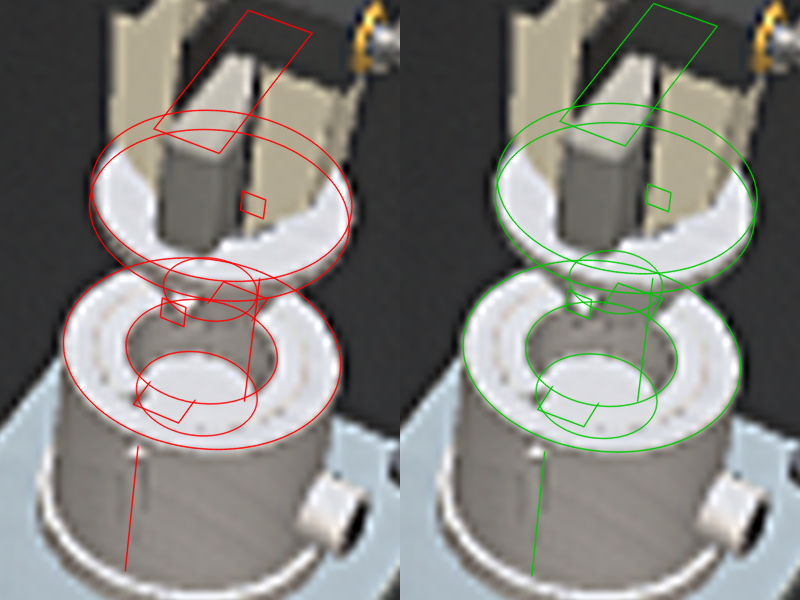

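Run:
```python
from ov import *
f=np.load("pics/hov_s.npz");f={k:f[k] for k in f};S=cam(f)
I=cv2.GaussianBlur(f["frame"],(3,3),0).mean(2)
def cross(v,us,th=100):  # first rising crossing, subpixel
    for u,w in zip(us[:-1],us[1:]):
        if I[v,u]<th<=I[v,w]: return u+(w-u)*(th-I[v,u])/(I[v,w]-I[v,u])
    return np.nan
def sil(p,z0,z1,r,rows):
    P=np.vstack([proj(S,place([*p,0],circ(r,z))) for z in(z0,z1)]).astype(np.float32)
    h=cv2.convexHull(P)[:,0]; h=np.vstack([h,h[:1]]);out=[]
    for v in rows:
        d=h[:,1]-v;i=np.where(d[:-1]*d[1:]<=0)[0]
        x=h[i,0]+(h[i+1,0]-h[i,0])*(-d[i])/(h[i+1,1]-h[i,1]+1e-9);out+=[x.min(),x.max()]
    return np.array(out)
z=.1287-.044
for n,z0,z1,r,rows,x0,x1 in(("cap",z+.024,z+.030,.030,range(228,239),300,352),("rim",.055,.065,.033,range(250,262),296,350)):
    m=np.array([c for v in rows for c in(cross(v,list(range(x0-6,322))),cross(v,list(range(x1,322,-1))))])
    print(n,np.round(m.reshape(-1,2),1).tolist())
    ok=np.isfinite(m)
    s=least_squares(lambda p:(sil(p,z0,z1,r,rows)-m)[ok],[.483,-.166],loss="soft_l1",f_scale=.3,diff_step=1e-4)
    print(s.x,np.round((sil(s.x,z0,z1,r,rows)-m).reshape(-1,2),1).tolist())
```

```text
cap [[310.4, 340.2], [309.8, 339.8], [309.3, 339.6], [308.8, 339.9], [308.5, 340.5], [308.4, 340.9], [308.5, 341.2], [308.6, 341.4], [308.8, 341.5], [309.2, 341.4], [309.7, 341.1]]
[ 0.48517229 -0.16563391] [[-0.3, -2.0], [-0.2, -0.7], [-0.1, 0.3], [0.1, 0.5], [0.3, 0.4], [0.3, 0.3], [0.2, 0.2], [0.1, -0.1], [-0.0, -0.2], [-0.1, -0.3], [-0.2, -0.1]]
rim [[304.9, 337.9], [304.5, 338.6], [304.4, 339.0], [304.3, 339.4], [303.9, 339.7], [303.2, 339.8], [302.4, 339.8], [301.6, 339.7], [300.7, 339.5], [299.9, 339.1], [299.2, 338.7], [298.4, 338.6]]
[ 0.48085786 -0.1665978 ] [[0.1, -0.7], [0.2, -0.7], [0.1, -0.7], [0.1, -0.7], [0.4, -0.6], [1.1, -0.6], [1.8, -0.6], [2.6, -0.6], [3.6, -0.6], [4.6, -0.3], [5.6, -0.0], [6.8, -0.1]]
```

In the side frame, the cap is about (3.5, 1) mm off the rim axis, and the ridge agrees with a yaw of about 14 to 15°. I'll correct that and lower with a guard.

Run:
```python
from arm import *
H=[.480,-.1666]
robot.servo_line([*H,.128],v=.05,attitude=q(194.5)); robot.hold(.1); st("hover")
print(robot.servo_line([*H,.097],v=.03,guard=6)); st("down"); robot.hold(.2); st("hold")
```

```text
hover t 8.43 p [ 0.48   -0.1667  0.1281] phi 194.49 F [ 0.3 -0.3 -2.1] Tz -0.05 w 0.0154 gf 50.0
False
down t 9.61 p [ 0.4803 -0.1664  0.0971] phi 194.5 F [ 3.4  3.2 -2.5] Tz 0.01 w 0.016 gf 50.0
hold t 9.81 p [ 0.4803 -0.1665  0.097 ] phi 194.5 F [ 3.9  3.4 -3.1] Tz -0.01 w 0.0159 gf 50.0
```

The lugs are past the rim and into the slots. The side force says to move slightly toward +x, +y, so I'll relieve it and then press.

Run:
```python
from arm import *
H=np.array([.480,-.1666])
for k in range(4):
    s=robot.state(); F=s["wrist_force"][:2]
    if np.hypot(*F)<1.5: break
    H=H+.0008*F/np.hypot(*F); robot.servo_line([*H,.097],v=.02); robot.hold(.1); st("c")
print(H)
print(robot.servo_line([*H,.087],v=.02,guard=25)); st("press"); robot.hold(.2); st("hold")
```

```text
c t 10.16 p [ 0.4804 -0.1663  0.097 ] phi 194.5 F [ 1.5  0.2 -1.8] Tz 0.03 w 0.0157 gf 50.0
[ 0.48059842 -0.16606907]
False
press t 10.81 p [ 0.4806 -0.1663  0.0875] phi 194.5 F [-1.4  0.5  7.2] Tz -0.03 w 0.0152 gf 50.0
hold t 11.01 p [ 0.4806 -0.1663  0.0876] phi 194.5 F [-2.4  1.   7.8] Tz 0.0 w 0.0156 gf 50.0
```

```bash
cat >> arm.py <<'E'
s_=.0023; C=np.array([.4828,-.1660])
def tcp(phi,C=C): a=np.radians(phi-180); return C-s_*np.array([np.cos(a),np.sin(a)])
E
python3 - <<'E'
from arm import *
Cc=C.copy(); phi=194.5
robot.servo_line([*tcp(phi,Cc),.0863],v=.02); st("press")
for k in range(14):
    phi-=5
    robot.servo_line([*tcp(phi,Cc),.0863],v=.003,attitude=q(phi)); s=robot.state()
    if k%2: st()
    F=s["wrist_force"][:2]
    if np.hypot(*F)>4: Cc=Cc+.0004*F/np.hypot(*F)
    if abs(s["wrist_torque"][2])>.5: print("torque stop");break
robot.hold(.1);st("end");print(Cc,phi)
E
```

```text
press t 11.26 p [ 0.4806 -0.1664  0.0869] phi 194.5 F [-1.4  2.2  9.2] Tz 0.03 w 0.0161 gf 50.0
 t 11.76 p [ 0.4811 -0.1665  0.0872] phi 184.47 F [-0.9  1.2  8.3] Tz -0.04 w 0.0154 gf 50.0
 t 12.26 p [ 0.4813 -0.1664  0.0873] phi 174.47 F [-0.5 -1.2  9.4] Tz -0.02 w 0.0157 gf 50.0
 t 12.76 p [ 0.4814 -0.1661  0.0873] phi 164.47 F [-0.9 -1.6  8.5] Tz -0.1 w 0.0158 gf 50.0
 t 13.26 p [ 0.4815 -0.1657  0.0873] phi 154.47 F [-1.  -0.6  8.8] Tz -0.04 w 0.0158 gf 50.0
 t 13.76 p [ 0.4817 -0.1654  0.0873] phi 144.47 F [-1.3 -0.3  9.5] Tz -0.01 w 0.0155 gf 50.0
 t 14.26 p [ 0.482  -0.1651  0.0873] phi 134.47 F [-0.8 -0.4  7.4] Tz -0.01 w 0.0159 gf 50.0
 t 14.76 p [ 0.4822 -0.1648  0.0873] phi 124.47 F [-0.5 -0.9  8.4] Tz -0.06 w 0.0155 gf 50.0
end t 14.86 p [ 0.4823 -0.1648  0.0873] phi 124.5 F [-0.4 -0.8  8.9] Tz -0.05 w 0.0155 gf 50.0
[ 0.4828 -0.166 ] 124.5
```

Run:
```python
from arm import *
phi=124.5
while phi>108:
    phi-=1; robot.servo_line([*tcp(phi),.0863],v=.003,attitude=q(phi)); s=robot.state()
    if abs(s["wrist_torque"][2])>.3: break
st("stop"); robot.hold(.15); s=st("stop2")
phi+=1.5; robot.servo_line([*tcp(phi),.0863],v=.003,attitude=q(phi)); robot.hold(.1); st("ease")
z=.0863
while z>.079:
    z-=.0007; robot.servo_line([*tcp(phi),z],v=.01); s=st("z%.4f"%z)
    if s["wrist_force"][2]>22: break
robot.hold(.5); st("end"); print(phi)
f=eyes.grab_frame("side"); np.savez("pics/fin.npz",**f)
```

```text
stop t 17.36 p [ 0.4834 -0.1644  0.0874] phi 114.56 F [3.  0.1 7.7] Tz 0.46 w 0.0158 gf 50.1
stop2 t 17.51 p [ 0.4834 -0.1644  0.0873] phi 114.56 F [3.1 0.6 5.7] Tz 0.42 w 0.0158 gf 50.1
ease t 17.86 p [ 0.4833 -0.1645  0.0874] phi 116.01 F [2.9 1.1 6.9] Tz 0.17 w 0.0159 gf 50.0
z0.0856 t 18.11 p [ 0.4834 -0.1645  0.087 ] phi 116.01 F [1.4 1.7 9.8] Tz 0.12 w 0.0156 gf 50.0
z0.0849 t 18.36 p [ 0.4834 -0.1645  0.0865] phi 116.01 F [ 0.9  1.9 11.7] Tz 0.12 w 0.0156 gf 50.0
z0.0842 t 18.61 p [ 0.4834 -0.1645  0.0859] phi 116.02 F [ 1.5  2.1 12.7] Tz 0.15 w 0.0159 gf 50.0
z0.0835 t 18.86 p [ 0.4834 -0.1645  0.0852] phi 116.02 F [ 0.9  2.2 13.4] Tz 0.13 w 0.0157 gf 50.0
z0.0828 t 19.11 p [ 0.4834 -0.1645  0.0851] phi 116.02 F [-1.2  2.  18.6] Tz 0.11 w 0.0156 gf 50.0
z0.0821 t 19.36 p [ 0.4834 -0.1645  0.0851] phi 116.02 F [-3.1  3.1 25.8] Tz 0.11 w 0.0153 gf 50.0
end t 19.86 p [ 0.4835 -0.1645  0.0851] phi 116.02 F [-1.8  4.3 25.3] Tz 0.11 w 0.0156 gf 50.0
116.0
```

The stop was felt at φ=114.6, and after easing off, the flange bottomed at TCP z=0.0851, exactly the home height. One last look before handing in.

Run:
```python
from ov import *
f=np.load("pics/fin.npz");f={k:f[k] for k in f}
t=np.radians(116-180)
g=overlay(f,322,250,8,400,400,[]);h=overlay(f,322,250,8,400,400,cap([.4828,-.166,t],.041,(255,0,0)))
cv2.imwrite("pics/fin.png",np.hstack([g,h])[:,:,::-1])
```

```text
(no output)
```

View pics/fin.png

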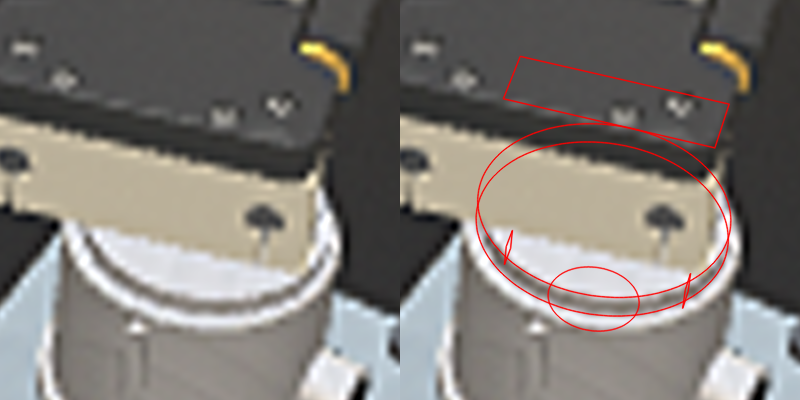

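The flange sits level on the rim with an even margin all round (flange edge at about (205,305), rim edge at about (205,325)), and it matches the home overlay. The gripper still holds the handle, so I'm handing in.

Run:
```python
from arm import *
st("before"); print(robot.hand_in()); st("after")
```

```text
before t 19.91 p [ 0.4834 -0.1645  0.0851] phi 116.03 F [-2.4  3.2 25. ] Tz 0.14 w 0.0154 gf 50.0
the job is handed in; nothing more can be done
None
the job is handed in; nothing more can be done
```

I handed the job in at about 20 s with the steel cap turned about 78–79° (eased back about 1.5° from the stop), its flange on the rim and the gripper still holding it at 50 N; `hand_in()` did not report a verdict.

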